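# Two looks at a grinding ball on the light plate

## Robot

A 6-joint arm with a two-finger parallel gripper is mounted at the origin on the work surface. World frame = base frame: x ahead of the robot, y to its left, z up, the work surface at z = 0. Lengths are in m, angles in rad, forces in N, time in s.
With the tool pointing down it reaches from about 0.35 to 0.775 m from the base axis. Payload 7.3 kg.
Tool frame: the origin (TCP) lies at the very end of the fingers, on their centre line; the grasp point (between the pads) lies 19 mm behind it; z points along the fingers, y is the line along which they close (so a half turn about z gives the same grasp; the last joint's range is limited). The gripper opens to 92 mm and grips with 3 to 60 N. Pads are 19 mm wide; open, the fingers measure 130 mm over their backs; the gripper's body (75 mm by 190 mm) begins 47 mm behind the grasp point.
Start: joints at [1.052, 0.342, 1.524, -0, 1.275, -0.146], TCP at [0.191, 0.489, 0.227] pointing down, gripper open.
Joint ranges: [-2.53, 2.53], [-0.77, 2.02], [0.04, 2.7], [-1, 4.14], [0.28, 2.66], [-3.11, 3.11]. Speed limits (rad/s): [2.57, 2.57, 3.14, 3.14, 3.14, 3.14].

## Interface

Orientations are given as [roll, pitch, yaw] about the fixed x, y, z axes, in that order (R = Rz(yaw) Ry(pitch) Rx(roll)).
In Python, from cell import robot gives the robot as it stands. The module is installed in compiled form; this text tells all that it offers.
- The arm moves only by the tool arm_command, never from a script. Its argument "moves" is a list of rows, each a list of 3 entries, a list of its own where there are three numbers: the shift along the tool's x, y, z in m, then the turn, a rotation vector about the tool's x, y, z in rad, then the finger opening in m, from 0 to 0.0918. In form: [[[dx, dy, dz], [ax, ay, az], claw], ...]. A call has exactly 5 rows; each row is the pose to reach, as a shift and turn from the pose commanded when the call began, along the tool's axes at that moment; what a row does not reach only later rows make up. A row lasts 1/10 s, in which the tool goes at most 50 mm and 8.59 degrees, less where a joint would pass 70% of its speed; a pose out of reach is approached as far as the arm can. A call with a gripper value outside its range is refused whole. The fingers move at their own pace and stop on an object; "squeeze" is the grip in N (left out, the last holds). Time passes only in rows, so rows that repeat a pose let the fingers close, or fill a call up. It gives the time, the measured TCP pose, the force, the opening and the grip force at its end, in the units of the state.
- robot.observe(): the state, without advancing time (a new reading comes with each control period).
- robot.read_camera(name): name is "side" or "top" or "wrist"; returns the picture (480x640x3 uint8, red, green, blue); there is no depth.
- robot.camera_model(name): a dict with "fx", "fy", "cx", "cy" (pixels), "k1" (the pictures are not rectified: a ray, as slopes to the right and down, at radius r is drawn at 1 + k1 r^2 times it, then the intrinsics apply), "R" (3x3) and "t" (3): a world point X has camera coordinates R X + t. Camera axes: x right, y down, z forward; pixel columns grow to the right and rows downward; lengths in m; the calibration is good to about 2 mm. A picture is of the moment at which its call begins: read the wrist's pose just before it. camera_model takes no time and is no camera call; for the wrist camera it gives the pose at the moment of the call.
- robot.hand_in(): hands the job in; it is judged then, once.
The state is a dict: "time": time; "qpos": joint angles; "qvel": joint speeds; "joint_efforts": joint torques, N m; "tool_pos": TCP position; "tool_rot": TCP orientation; "contact_force": force on the tool from outside, world axes, zero at the start; "torque": the same for the moment, N m; "opening": finger opening in m; "grip_force": force on a finger pad.
Only numpy, scipy, OpenCV 4.12 (cv2) and the standard library are available. Lean on these libraries where they do the work, as an engineer would, in place of code of your own. Each camera call takes 0.05 s, during which the arm holds its last target. There are 200 camera calls.

## Task

Lift the dish by its handle bar off the cork ring, with the loose steel ball in it, and hold it level about 5 cm above the top of the light plate, over its centre, with the red tab pointing to the blue mark for about a second. Then, staying over the plate's centre, turn the dish a quarter turn anticlockwise (seen from above) so that the red tab points to the yellow mark, and finish while still holding it there in the air, level and still, with the ball at the dish's centre: do not put it down or let go. All the time keep the dish level and the ball on its blue middle, and leave the other things on the bench where they are.

Things in the scene. Friction and masses are not known exactly. Their poses are not given: they have to be found in the camera images.
- dish_grip (a point): Centre of the dish's handle: a straight steel bar, 12 mm thick (dish x), 14 mm high, 136 mm long (dish y), bridging the dish on two thin uprights at the rim, 65 mm either side. It is 85 mm above the dish's underside, straight above the middle; 46 mm are free between bar and ball. Axes: x across the bar towards the red tab, y along the bar, z up out of the dish.
- dish_tab (a point): Outer end of the red tab on the dish's rim, 85 mm from the dish's centre along dish x (square to the bar) and 24 mm above its underside.
- dish_mid (a point): Middle of the dish, a loose white dished plate, 132 mm across, about 0.25 kg, whose shallow blue middle (60 mm across) slopes 9 degrees down to its centre. This point is where the ball's centre lies when centred: on the dish's axis, 65 mm below the bar's centre, 20 mm above the dish's underside. Axes as dish_grip. The dish starts level on the cork ring.
- ball_center (a point): Centre of the loose dark steel grinding ball, 25 mm in diameter, about 64 g, which can roll in the dish. It starts in the middle.
- rest: Cork ring fixed to the bench, 100 mm across and 30 mm high, on which the dish starts; origin at the centre of its underside (on the bench). It may stand left or right.
- light_plate: Round grey light plate fixed to the bench, on the other side from the cork ring; 210 mm across, its glowing white centre 148 mm across, its top 22 mm above the bench. Origin: centre of its underside, on the bench. x points to the blue mark, y to the yellow mark (a quarter turn anticlockwise from blue, seen from above); both lie on the rim's top, 89 mm from the centre.
- weight_a: Bystander: black steel balance weight, 36 mm across, 58 mm high, standing between the cork ring and the light plate. Leave it alone.
- weight_b: Bystander: second black steel balance weight like weight_a. Leave it alone.
- mortar: Bystander: white ceramic mortar bowl, 100 mm across, 55 mm high, at the far edge. Leave it alone.
- jar: Bystander: amber sample jar with white cap, 60 mm across, 85 mm high, at the far edge. Leave it alone.
- hammer: Bystander: hammer lying on the left of the bench. Leave it alone.
- brush: Bystander: brush lying on the right of the bench. Leave it alone.
- pestle: Bystander: white ceramic pestle, 20 mm thick, lying at the far edge. Leave it alone.
Not all that is in view belongs to the job. What is meant by the part that bears dish_grip is not orange or purple, and is the larger of those in its own colour.

How it is judged:
By the outcome, as a careful person would: the job done as asked, in the order asked, and still so for the second after the job is handed in, while the arm keeps its last pose, push and grip.
It also fails if it takes over 54 s, if anything falls off the work surface, if the arm or the gripper's body presses on something with over 40 N, if the wrist force passes 120 N, or if a joint passes its speed limit or range.

## Working session

There is one attempt and no reset: what is moved stays moved. The work goes in short steps, Python scripts to look and compute and a tool call to move; the robot and the scene stay as the last step left them, time stands still between calls to the robot, and variables do not carry over. Pictures are saved under pics/ and viewed, at most 10 in all, crops included, and the job is handed in when it is done.

Besides the shell and the picture viewer there is one more tool, called after ">>>" as name([rows], argument=value, ...), one row to a line, values as JSON. arm_command: Moves the arm, as the interface text tells. Its arguments: {"type":"object","properties":{"moves":{"type":"array"},"squeeze":{"type":"number"}},"required":["moves"]}

```bash
mkdir -p pics; cat > h.py <<'E'
import numpy as np, cv2
from cell import robot
def save(n,f):
    im=robot.read_camera(n); cv2.imwrite(f,im[:,:,::-1]); return im
def ray(n,u,v,m=None):
    m=m or robot.camera_model(n)
    a=np.array([(u-m["cx"])/m["fx"],(v-m["cy"])/m["fy"]]); s=a.copy()
    for _ in range(20): s=a/(1+m["k1"]*(s@s))
    R=np.array(m["R"]);t=np.array(m["t"])
    return -R.T@t, R.T@np.array([s[0],s[1],1])
def atz(n,u,v,z,m=None):
    o,d=ray(n,u,v,m); return o+d*(z-o[2])/d[2]
def proj(n,X,m=None):
    m=m or robot.camera_model(n); c=np.array(m["R"])@np.array(X)+np.array(m["t"]); s=c[:2]/c[2]; s=s*(1+m["k1"]*(s@s))
    return np.array([s[0]*m["fx"]+m["cx"],s[1]*m["fy"]+m["cy"]])
E
python3 - <<'E'
from h import *
print(robot.observe())
save("top","pics/top.png"); save("side","pics/side.png")
for n in("top","side"): print(n,-np.array(robot.camera_model(n)["R"]).T@np.array(robot.camera_model(n)["t"]))
E
```

```text
{'time': 0.0, 'qpos': array([ 1.05200809e+00,  3.42709868e-01,  1.52503426e+00,  1.30256260e-05,
        1.27537961e+00, -1.45944328e-01]), 'qvel': array([ 7.73445193e-04,  3.66809556e-05,  2.39576118e-04, -2.10819221e-04,
        1.22759183e-04, -4.90503392e-04]), 'joint_efforts': array([ 4.14915803e-04, -4.31251752e+01, -2.44209212e+01,  7.19240773e-02,
        5.60950523e-02, -1.06978807e-04]), 'tool_pos': array([0.19098263, 0.48859107, 0.22604561]), 'tool_rot': array([-3.14007966e+00, -2.34983971e-04,  2.76874477e+00]), 'contact_force': array([-0.65813986,  0.28777791, -0.71631149]), 'torque': array([-0.01920319, -0.03420684,  0.02894261]), 'grip_force': 0.0, 'opening': 0.09172461081274809}
top [0.33873661 0.00814264 1.49892175]
side [-0.29755982 -0.74065203  0.83569133]
```

View pics/top.png

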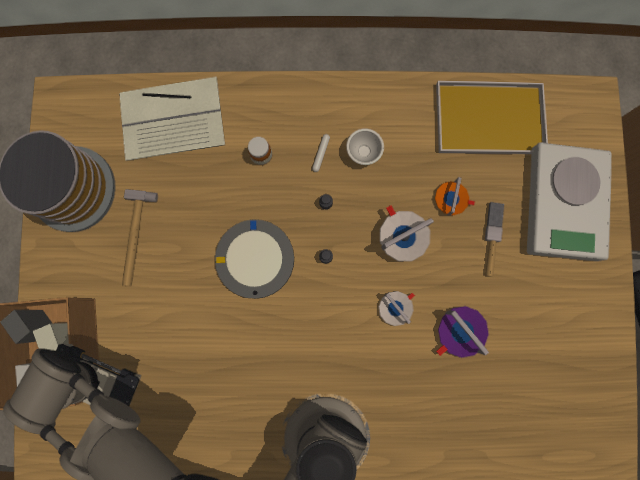

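View pics/side.png

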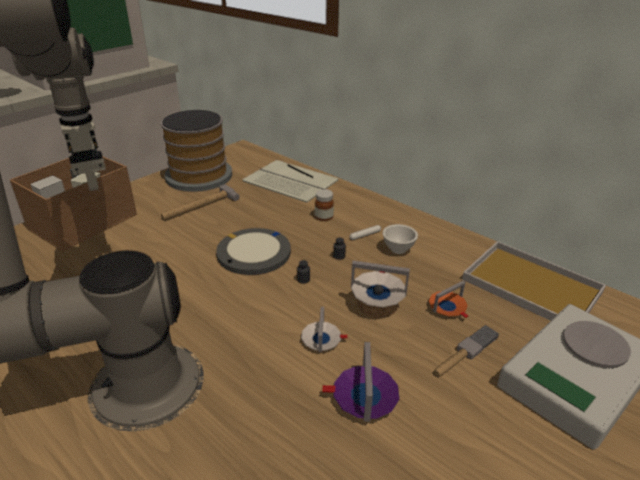

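Candidates in the top view are white large (404,236), white small (396,308), orange (452,198) and purple (463,332). The larger white one is meant, since it is neither orange nor purple and is the bigger of its colour. I'll confirm that in an enlarged crop.

```bash
python3 - <<'E'
import cv2
a=cv2.imread("pics/top.png")
c=cv2.resize(a[190:290,360:450],None,fx=5,fy=5,interpolation=cv2.INTER_CUBIC)
d=cv2.resize(a[210:310,210:270+30],None,fx=5,fy=5,interpolation=cv2.INTER_CUBIC)
import numpy as np
e=np.hstack([c,d])[:, :800]
d=cv2.resize(a[210:310,205:305],None,fx=4,fy=4,interpolation=cv2.INTER_CUBIC);c=cv2.resize(a[190:290,355:455],None,fx=4,fy=4,interpolation=cv2.INTER_CUBIC)
cv2.imwrite("pics/crop.png",np.hstack([d,c]))
E
```

```text
(no output)
```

View pics/crop.png

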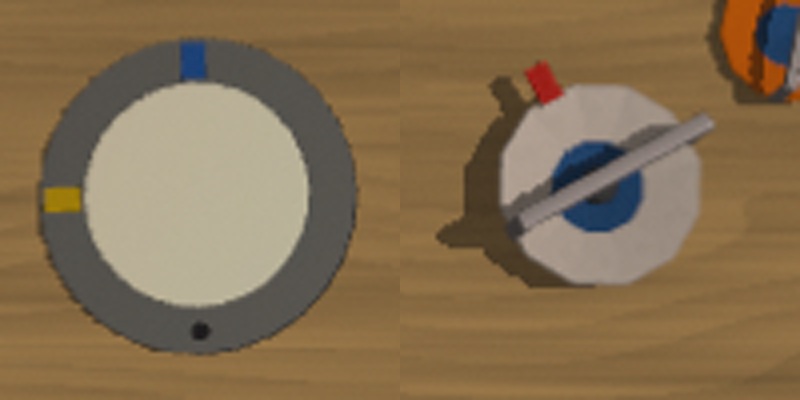

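The crop confirms the large white dish with a blue middle, a dark ball and its red tab at crop (545,82). The bar ends are at (515,225) and (708,122). The plate's centre is at (199,196), blue mark (194,60) and yellow mark (62,200).

```bash
cat >> h.py <<'E'
from scipy.spatial.transform import Rotation as Ro
def goto(p,yaw=None,n=10):
    """shift/turn in tool axes from present pose to TCP p pointing down with yaw (rpy pi,0,yaw)"""
    s=robot.observe(); R=Ro.from_euler("xyz",s["tool_rot"])
    print("t",round(s["time"],2),"at",s["tool_pos"].round(4),s["tool_rot"].round(4),"F",s["contact_force"].round(1),"op",round(s["opening"],4),"g",round(s["grip_force"],1))
    T=Ro.from_euler("xyz",[np.pi,0,yaw if yaw is not None else s["tool_rot"][2]])
    print("shift",R.inv().apply(np.array(p)-s["tool_pos"]).round(4),"turn",(R.inv()*T).as_rotvec().round(4))
E
python3 - <<'E'
from h import *
f=lambda x,y,z,ox,oy: atz("top",ox+(x+.5)/4-.5,oy+(y+.5)/4-.5,z)
P=f(199,196,.022,205,210); B=f(194,60,.022,205,210); Y=f(62,200,.022,205,210)
D=lambda x,y,z:f(x-400,y,z,355,190)
e1=D(515,225,.122);e2=D(708,122,.122);g=(e1+e2)/2;t=D(545,82,.054);rim=D(600,185,.054)
print("plate",P,B-P,Y-P);print("bar",e1,e2,g,np.linalg.norm(e1-e2),"tab",t,"rimc",rim,t-g)
an=lambda v:np.arctan2(v[1],v[0])
print("bluedir",an(B-P),an(Y-P)-np.pi/2,"tabdir",an(t-g),an(e1-e2)-np.pi/2)
for y in (an(e1-e2)-np.pi/2-np.pi/2,an(e1-e2)): print("yaw",y)
for wz in((326,200),(325,255)): print("weight",atz("top",*wz,.058))
goto([g[0],g[1],.25],0)
E
```

```text
plate [0.46903714 0.18701884 0.022     ] [0.09040707 0.00464622 0.        ] [-0.00278557  0.09073714  0.        ]
bar [ 0.4917219  -0.14158495  0.122     ] [ 0.55581097 -0.26231396  0.122     ] [ 0.52376644 -0.20194945  0.122     ] 0.13668541939042178 tab [ 0.59269294 -0.16978678  0.054     ] rimc [ 0.52526003 -0.20438464  0.054     ] [ 0.0689265   0.03216268 -0.068     ]
bluedir 0.05134708248557708 0.030689706922359283 tabdir 0.43659115578426305 0.48802239866324193
yaw -1.0827739281316546
yaw 2.0588187254581385
weight [ 0.61854884 -0.00124633  0.058     ]
weight [0.47531713 0.00143116 0.058     ]
t 0.1 at [0.191  0.4886 0.2261] [-3.1403e+00 -2.0000e-04  2.7688e+00] F [-0.9 -0.7  0.1] op 0.092 g 0.0
shift [-0.5614 -0.522  -0.0233] turn [-6.0000e-04  1.8000e-03  2.7688e+00]
```

>>> arm_command([
  [[-0.05,-0.047,-0.002],[0,0,0.08],0.0918],
  [[-0.1,-0.094,-0.004],[0,0,0.16],0.0918],
  [[-0.15,-0.141,-0.006],[0,0,0.24],0.0918],
  [[-0.2,-0.188,-0.008],[0,0,0.32],0.0918],
  [[-0.25,-0.235,-0.01],[0,0,0.4],0.0918],
])

```text
time: 0.6
tool_pos: [0.2986, 0.2614, 0.2339]
tool_rot: [-3.142, 0.0, 2.366]
contact_force: [1.5, 0.3, 0.8]
opening: 0.0918
grip_force: 0.0
```

```bash
python3 - <<'E'
from h import *
goto([.5243,-.2028,.25],2.053)
E
```

```text
t 0.6 at [0.2986 0.2614 0.2339] [-3.1415  0.      2.3662] F [1.5 0.3 0.8] op 0.0918 g 0.0
shift [-0.4861 -0.1736 -0.0161] turn [-1.000e-04  0.000e+00  3.132e-01]
```

>>> arm_command([
  [[-0.047,-0.017,-0.002],[0,0,0.06],0.0918],
  [[-0.094,-0.034,-0.004],[0,0,0.12],0.0918],
  [[-0.141,-0.05,-0.006],[0,0,0.18],0.0918],
  [[-0.188,-0.067,-0.008],[0,0,0.24],0.0918],
  [[-0.235,-0.084,-0.01],[0,0,0.313],0.0918],
])

```text
time: 1.1
tool_pos: [0.4083, 0.0371, 0.2441]
tool_rot: [3.141, -0.0, 2.053]
contact_force: [0.9, 1.6, 0.9]
opening: 0.0918
grip_force: 0.0
```

>>> arm_command([
  [[-0.117,0.0,-0.003],[0,0,0],0.0918],
  [[-0.117,0.0,-0.003],[0,0,0],0.0918],
  [[-0.117,0.0,-0.003],[0,0,0],0.0918],
  [[-0.117,0.0,-0.003],[0,0,0],0.0918],
  [[-0.117,0.0,-0.003],[0,0,0],0.0918],
])

```text
time: 1.6
tool_pos: [0.4619, -0.0637, 0.2465]
tool_rot: [-3.141, -0.002, 2.055]
contact_force: [0.5, -0.1, -0.3]
opening: 0.0921
grip_force: 0.0
```

```bash
python3 - <<'E'
from h import *
goto([.5243,-.2028,.25],2.053)
E
```

```text
t 1.6 at [ 0.4619 -0.0637  0.2465] [-3.1407e+00 -1.7000e-03  2.0554e+00] F [ 0.5 -0.1 -0.3] op 0.0921 g 0.0
shift [-0.1522 -0.0096 -0.0038] turn [-0.0009 -0.0017  0.0024]
```

>>> arm_command([
  [[-0.05,-0.003,-0.001],[0,0,0],0.0918],
  [[-0.1,-0.006,-0.003],[0,0,0],0.0918],
  [[-0.14,-0.009,-0.004],[0,0,0],0.0918],
  [[-0.152,-0.0096,-0.004],[0,0,0],0.0918],
  [[-0.152,-0.0096,-0.004],[0,0,0],0.0918],
])

```text
time: 2.1
tool_pos: [0.5249, -0.2028, 0.2505]
tool_rot: [-3.141, -0.001, 2.056]
contact_force: [-0.4, -0.6, 0.4]
opening: 0.0918
grip_force: 0.0
```

```bash
python3 - <<'E'
from h import *
goto([.5243,-.2028,.25],2.053)
m=robot.camera_model("wrist");save("wrist","pics/w1.png")
import pickle;pickle.dump(m,open("w1.pkl","wb"))
print("bar pred",proj("wrist",[.5243,-.2028,.122],m))
E
```

```text
t 2.1 at [ 0.5249 -0.2028  0.2505] [-3.1412e+00 -1.3000e-03  2.0557e+00] F [-0.4 -0.6  0.4] op 0.0918 g 0.0
shift [ 0.0003 -0.0006  0.0005] turn [-0.0004 -0.0013  0.0027]
bar pred [319.74693495 230.58421619]
```

View pics/w1.png

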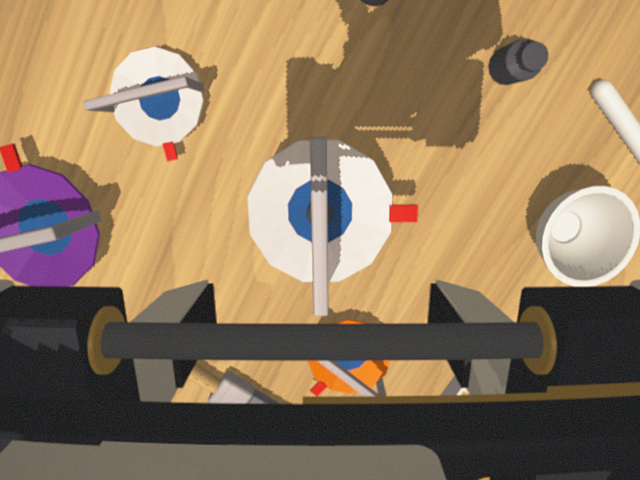

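The wrist picture shows the bar from (318,138) to (320.5,314), upright between the open fingers, with the tab at (404,213) and the dish's centre at about (320,211).

```bash
python3 - <<'E'
from h import *
import pickle;m=pickle.load(open("w1.pkl","rb"))
w=lambda u,v,z:atz("wrist",u,v,z,m)
a,b=w(318.2,138,.122),w(320.7,314.5,.122);g=(a+b)/2;t=w(417,213,.054)
print(a,b,g,np.linalg.norm(a-b));v=a-b;print("tabdir",np.arctan2(v[1],v[0])-np.pi/2,"tab",t)
v=t-g;print(np.arctan2(v[1],v[0]),np.hypot(*v[:2]))
goto([g[0],g[1],.096],np.arctan2((a-b)[1],(a-b)[0]))
goto([g[0],g[1],.096],2.053)
E
```

```text
[ 0.49244702 -0.14449991  0.122     ] [ 0.55643547 -0.26236902  0.122     ] [ 0.52444125 -0.20343447  0.122     ] 0.1341180434481029
tabdir 0.4973582117666906 tab [ 0.60196462 -0.16228238  0.054     ]
0.4880099430655848 0.08776882721182054
t 2.15 at [ 0.5246 -0.2017  0.2506] [-3.1413e+00 -1.7000e-03  2.0566e+00] F [-0.3 -0.3 -0. ] op 0.0918 g 0.0
shift [-0.0018 -0.0009  0.1546] turn [-0.0003 -0.0017 -0.0116]
t 2.15 at [ 0.5246 -0.2017  0.2506] [-3.1413e+00 -1.7000e-03  2.0566e+00] F [-0.3 -0.3 -0. ] op 0.0918 g 0.0
shift [-0.0018 -0.0009  0.1546] turn [-0.0003 -0.0017  0.0036]
```

>>> arm_command([
  [[-0.001,0,0.03],[0,0,-0.008],0.0918],
  [[-0.001,-0.0005,0.065],[0,0,-0.008],0.0918],
  [[-0.001,-0.0005,0.1],[0,0,-0.008],0.0918],
  [[-0.001,-0.0005,0.125],[0,0,-0.008],0.0918],
  [[-0.001,-0.0005,0.14],[0,0,-0.008],0.0918],
])

```text
time: 2.65
tool_pos: [0.5234, -0.2011, 0.1094]
tool_rot: [-3.14, -0.003, 2.066]
contact_force: [0.3, 0.2, 1.0]
opening: 0.0918
grip_force: 0.0
```

>>> arm_command([
  [[0,0,0.007],[0,0,0],0.0918],
  [[0,0,0.014],[0,0,0],0.0918],
  [[0,0,0.014],[0,0,0],0.06],
  [[0,0,0.014],[0,0,0],0.03],
  [[0,0,0.014],[0,0,0],0.02],
], squeeze=8)

```text
time: 3.15
tool_pos: [0.5254, -0.2046, 0.0979]
tool_rot: [3.141, 0.001, 2.064]
contact_force: [-1.2, 0.2, 0.1]
opening: 0.0725
grip_force: 0.0
```

```bash
python3 - <<'E'
from h import *
goto([.5244,-.2034,.096],2.065)
m=robot.camera_model("wrist");save("wrist","pics/w2.png")
E
```

```text
t 3.15 at [ 0.5254 -0.2046  0.0979] [3.1407e+00 1.2000e-03 2.0639e+00] F [-1.2  0.2  0.1] op 0.0725 g 0.0
shift [ 0.0015 -0.0003  0.0019] turn [ 0.0009  0.0012 -0.0011]
```

View pics/w2.png

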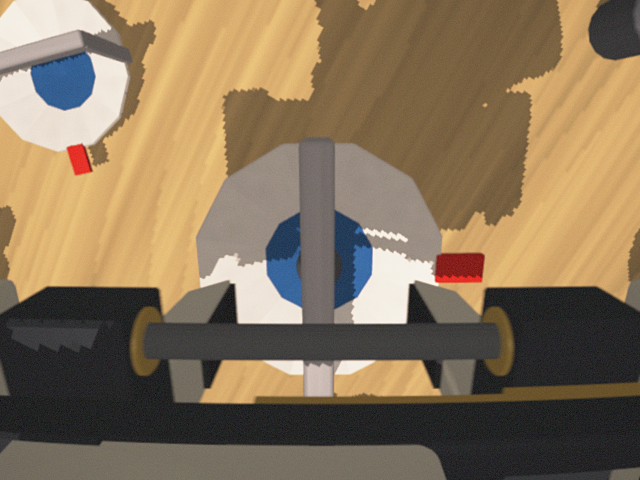

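The wrist picture shows the bar at column about 317 and the midline of the fingers at about 322. The bar therefore lies about 1.5 mm away from the tab side, so I shift by that and close gently.

>>> arm_command([
  [[0.0,-0.0007,0.0005],[0,0,0],0.04],
  [[0.0,-0.0015,0.001],[0,0,0],0.03],
  [[0.0,-0.0015,0.001],[0,0,0],0.02],
  [[0.0,-0.0015,0.001],[0,0,0],0.018],
  [[0.0,-0.0015,0.001],[0,0,0],0.016],
], squeeze=8)

```text
time: 3.7
tool_pos: [0.5236, -0.2052, 0.096]
tool_rot: [3.142, -0.0, 2.064]
contact_force: [-0.1, -0.2, 0.2]
opening: 0.0285
grip_force: 0.0
```

>>> arm_command([
  [[0,0,0],[0,0,0],0.014],
  [[0,0,0],[0,0,0],0.01],
  [[0,0,0],[0,0,0],0.006],
  [[0,0,0],[0,0,0],0.0],
  [[0,0,0],[0,0,0],0.0],
])

```text
time: 4.2
tool_pos: [0.5237, -0.2052, 0.0959]
tool_rot: [3.141, -0.0, 2.064]
contact_force: [0.3, -0.5, -0.8]
opening: 0.0117
grip_force: 8.0
```

>>> arm_command([
  [[0,0,0],[0,0,0],0.0],
  [[0,0,0],[0,0,0],0.0],
  [[0,0,0],[0,0,0],0.0],
  [[0,0,0],[0,0,0],0.0],
  [[0,0,0],[0,0,0],0.0],
], squeeze=40)

```text
time: 4.7
tool_pos: [0.5236, -0.2052, 0.096]
tool_rot: [3.141, -0.0, 2.064]
contact_force: [0.6, -0.5, -1.6]
opening: 0.012
grip_force: 40.0
```

>>> arm_command([
  [[0,0,-0.0005],[0,0,0],0.0],
  [[0,0,-0.002],[0,0,0],0.0],
  [[0,0,-0.005],[0,0,0],0.0],
  [[0,0,-0.009],[0,0,0],0.0],
  [[0,0,-0.014],[0,0,0],0.0],
])

```text
time: 5.2
tool_pos: [0.5236, -0.2052, 0.1103]
tool_rot: [-3.141, -0.0, 2.064]
contact_force: [0.1, -0.6, -3.8]
opening: 0.0118
grip_force: 40.0
```

>>> arm_command([
  [[0,0,-0.006],[0,0,0],0.0],
  [[0,0,-0.012],[0,0,0],0.0],
  [[0,0,-0.018],[0,0,0],0.0],
  [[0,0,-0.024],[0,0,0],0.0],
  [[0,0,-0.03],[0,0,0],0.0],
])

```text
time: 5.7
tool_pos: [0.5236, -0.2052, 0.1406]
tool_rot: [3.141, 0.0, 2.064]
contact_force: [-0.4, -0.3, -3.7]
opening: 0.0118
grip_force: 40.0
```

>>> arm_command([
  [[0,0,-0.006],[0,0,0],0.0],
  [[0,0,-0.011],[0,0,0],0.0],
  [[0,0,-0.014],[0,0,0],0.0],
  [[0,0,-0.016],[0,0,0],0.0],
  [[0,0,-0.0165],[0,0,0],0.0],
])

```text
time: 6.2
tool_pos: [0.5237, -0.2052, 0.1566]
tool_rot: [3.141, -0.0, 2.064]
contact_force: [-0.4, -0.1, -3.6]
opening: 0.0113
grip_force: 40.0
```

```bash
python3 - <<'E'
from h import *
goto([.469,.187,.156],2.065-.493+.041)
m=robot.camera_model("wrist");save("wrist","pics/w3.png");save("side","pics/s3.png")
a=cv2.imread("pics/w3.png");b=cv2.imread("pics/s3.png")
cv2.imwrite("pics/c3.png",np.hstack([a[100:400,150:550],cv2.resize(b[190:340,300:500],None,fx=2,fy=2)]))
E
```

```text
t 6.2 at [ 0.5237 -0.2052  0.1566] [ 3.1414 -0.      2.0638] F [-0.4 -0.1 -3.6] op 0.0113 g 40.0
shift [0.3714 0.1375 0.0006] turn [ 1.000e-04 -0.000e+00  4.508e-01]
```

View pics/c3.png

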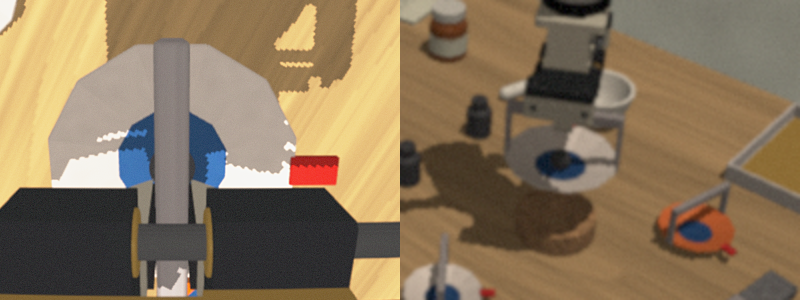

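The composite shows the dish clear of the cork, level, with the ball in the blue middle. Next I carry it to the plate, raised about 2 cm for clearance over the weights.

>>> arm_command([
  [[0.0009,0.0003,-0.0005],[0,0,0],0.0],
  [[0.0037,0.0014,-0.002],[0,0,0],0.0],
  [[0.0083,0.0031,-0.004],[0,0,0],0.0],
  [[0.0148,0.0055,-0.007],[0,0,0],0.0],
  [[0.0232,0.0086,-0.01],[0,0,0],0.0],
])

```text
time: 6.8
tool_pos: [0.5202, -0.1801, 0.1668]
tool_rot: [3.141, 0.0, 2.064]
contact_force: [0.2, -0.2, -3.7]
opening: 0.0118
grip_force: 40.0
```

>>> arm_command([
  [[0.0102,0.0038,-0.003],[0,0,0],0.0],
  [[0.0223,0.0083,-0.006],[0,0,0],0.0],
  [[0.0362,0.0134,-0.008],[0,0,0],0.0],
  [[0.052,0.0192,-0.0095],[0,0,0],0.0],
  [[0.0696,0.0258,-0.01],[0,0,0],0.0],
])

```text
time: 7.3
tool_pos: [0.5098, -0.1057, 0.1767]
tool_rot: [3.141, 0.0, 2.064]
contact_force: [0.5, -0.1, -3.7]
opening: 0.0115
grip_force: 40.0
```

>>> arm_command([
  [[0.0186,0.0069,0],[0,0,0],0.0],
  [[0.0371,0.0137,0],[0,0,0],0.0],
  [[0.0557,0.0206,0],[0,0,0],0.0],
  [[0.0743,0.0275,0],[0,0,0],0.0],
  [[0.0928,0.0344,0],[0,0,0],0.0],
])

```text
time: 7.8
tool_pos: [0.4958, -0.0073, 0.1766]
tool_rot: [3.141, -0.0, 2.064]
contact_force: [1.0, 0.1, -3.3]
opening: 0.012
grip_force: 40.0
```

>>> arm_command([
  [[0.0186,0.0069,0],[0,0,0],0.0],
  [[0.0371,0.0137,0],[0,0,0],0.0],
  [[0.0557,0.0206,0],[0,0,0],0.0],
  [[0.0743,0.0275,0],[0,0,0],0.0],
  [[0.0928,0.0344,0],[0,0,0],0.0],
])

```text
time: 8.3
tool_pos: [0.482, 0.0906, 0.1766]
tool_rot: [3.141, -0.0, 2.064]
contact_force: [0.3, 0.7, -2.4]
opening: 0.0116
grip_force: 40.0
```

>>> arm_command([
  [[0.0176,0.0065,0],[0,0,0],0.0],
  [[0.0334,0.0124,0],[0,0,0],0.0],
  [[0.0474,0.0175,0],[0,0,0],0.0],
  [[0.0595,0.022,0],[0,0,0],0.0],
  [[0.0696,0.0258,0],[0,0,0],0.0],
])

```text
time: 8.8
tool_pos: [0.472, 0.1637, 0.1766]
tool_rot: [3.142, -0.0, 2.065]
contact_force: [0.2, -0.5, -3.1]
opening: 0.0115
grip_force: 40.0
```

>>> arm_command([
  [[0.0083,0.0031,0],[0,0,0],0.0],
  [[0.0148,0.0055,0],[0,0,0],0.0],
  [[0.0195,0.0072,0],[0,0,0],0.0],
  [[0.0223,0.0083,0],[0,0,0],0.0],
  [[0.0232,0.0086,0],[0,0,0],0.0],
])

```text
time: 9.3
tool_pos: [0.4692, 0.187, 0.1765]
tool_rot: [3.142, 0.0, 2.064]
contact_force: [0.5, -0.9, -3.7]
opening: 0.0117
grip_force: 40.0
```

```bash
python3 - <<'E'
from h import *
goto([.469,.187,.138],2.065-.493+.041)
E
```

```text
t 9.3 at [0.4692 0.187  0.1765] [3.1416 0.     2.0638] F [ 0.5 -0.9 -3.7] op 0.0117 g 40.0
shift [ 0.0001 -0.0002  0.0385] turn [0.     0.     0.4508]
```

>>> arm_command([
  [[0,0,0.001],[0,0,0.01],0.0],
  [[0,0,0.003],[0,0,0.035],0.0],
  [[0,0,0.006],[0,0,0.075],0.0],
  [[0,0,0.0095],[0,0,0.125],0.0],
  [[0,0,0.013],[0,0,0.175],0.0],
])

```text
time: 9.8
tool_pos: [0.4692, 0.1866, 0.1632]
tool_rot: [-3.142, 0.0, 1.885]
contact_force: [0.1, -0.5, -2.9]
opening: 0.0118
grip_force: 40.0
```

>>> arm_command([
  [[0,0,0.004],[0,0,0.05],0.0],
  [[0,0,0.008],[0,0,0.1],0.0],
  [[0,0,0.012],[0,0,0.145],0.0],
  [[0,0,0.0155],[0,0,0.185],0.0],
  [[0,0,0.0185],[0,0,0.22],0.0],
])

```text
time: 10.3
tool_pos: [0.4692, 0.1866, 0.1446]
tool_rot: [-3.141, 0.0, 1.666]
contact_force: [0.7, -0.0, -3.1]
opening: 0.0117
grip_force: 40.0
```

>>> arm_command([
  [[0,0,0.0025],[0,0,0.025],0.0],
  [[0,0,0.0045],[0,0,0.042],0.0],
  [[0,0,0.006],[0,0,0.052],0.0],
  [[0,0,0.0068],[0,0,0.056],0.0],
  [[0,0,0.007],[0,0,0.056],0.0],
])

```text
time: 10.8
tool_pos: [0.4692, 0.1869, 0.138]
tool_rot: [3.142, -0.0, 1.613]
contact_force: [0.3, 0.0, -3.7]
opening: 0.0115
grip_force: 40.0
```

```bash
python3 - <<'E'
from h import *
goto([.469,.187,.138],2.065-.493+.041)
import pickle
m=robot.camera_model("wrist");save("wrist","pics/w4.png");pickle.dump(m,open("w4.pkl","wb"))
save("top","pics/t4.png")
a=cv2.imread("pics/w4.png");b=cv2.imread("pics/t4.png")
cv2.imwrite("pics/c4.png",np.hstack([a[100:400,140:540],cv2.resize(b[195:345,155:355],None,fx=2,fy=2)]))
E
```

```text
t 10.8 at [0.4692 0.1869 0.138 ] [ 3.1416e+00 -1.0000e-04  1.6127e+00] F [ 0.3  0.  -3.7] op 0.0115 g 40.0
shift [ 0.0001 -0.0002 -0.    ] turn [ 0.     -0.0001 -0.0003]
```

View pics/w4.png

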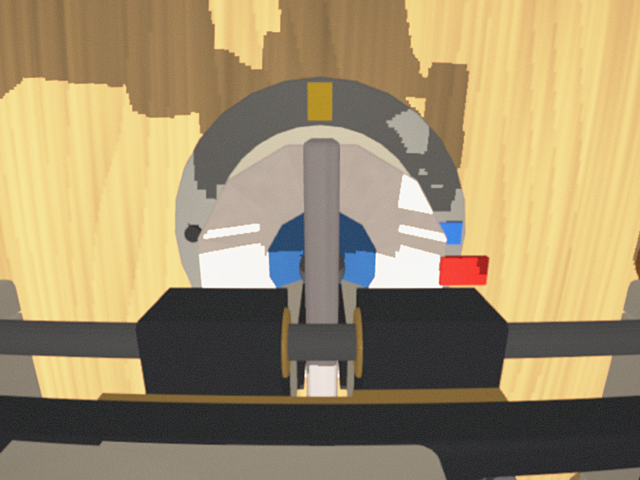

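View pics/c4.png

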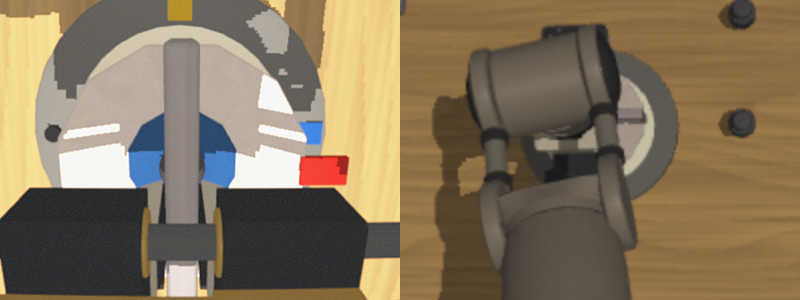

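Wrist picture: yellow mark (320,101), black dot (193,233), part of the blue mark at (452,233), tab (464,270), bar column 321, ball centred under the bar at (322,266).

```bash
python3 - <<'E'
from h import *
import pickle;m=pickle.load(open("w4.pkl","rb"))
w=lambda u,v,z:atz("wrist",u,v,z,m)
y=w(319.8,101,.022);k=w(193,233,.022)
print("yellow",y,"dot",k,np.hypot(*(y-k)[:2]))
v=y-k; mid=(y+k)/2; print("centre if dot opposite blue, 89mm:",mid+0.5*np.array([v[1],-v[0],0]), "dir",np.arctan2(v[1],v[0])-np.pi/4)
a,b=w(321,145,.164),w(323,390,.164);print("bar far end",w(321,139,.164),"dir",np.arctan2(*(a-b)[[1,0]])-np.pi/2)
t=w(488,268,.096);print("tab",t,t-np.array([.4692,.1869,0]))
print("ball",w(322,266,.092))
E
```

```text
yellow [0.46500642 0.2776278  0.022     ] dot [0.37849314 0.18497237 0.022     ] 0.1267658349350519
centre if dot opposite blue, 89mm: [0.46807749 0.18804344 0.022     ] dir 0.034267906558167804
bar far end [0.46698712 0.25613205 0.164     ] dir 0.05005651460605032
tab [0.55897538 0.19215442 0.096     ] [0.08977538 0.00525442 0.096     ]
ball [0.47020183 0.18833186 0.092     ]
```

Over the plate's centre within 1 mm and 0.01 rad. Now I hold for about 1.5 s, then make the quarter turn.

>>> arm_command([
  [[0,0,0],[0,0,0],0],
  [[0,0,0],[0,0,0],0],
  [[0,0,0],[0,0,0],0],
  [[0,0,0],[0,0,0],0],
  [[0,0,0],[0,0,0],0],
])

```text
time: 11.4
tool_pos: [0.4692, 0.1869, 0.138]
tool_rot: [3.141, -0.0, 1.613]
contact_force: [-0.0, -0.2, -3.4]
opening: 0.0114
grip_force: 40.0
```

>>> arm_command([
  [[0,0,0],[0,0,0],0],
  [[0,0,0],[0,0,0],0],
  [[0,0,0],[0,0,0],0],
  [[0,0,0],[0,0,0],0],
  [[0,0,0],[0,0,0],0],
])

```text
time: 11.9
tool_pos: [0.4692, 0.1869, 0.138]
tool_rot: [3.142, -0.0, 1.613]
contact_force: [0.1, -0.7, -2.6]
opening: 0.0117
grip_force: 40.0
```

>>> arm_command([
  [[0,0,0],[0,0,0],0],
  [[0,0,0],[0,0,0],0],
  [[0,0,0],[0,0,0],0],
  [[0,0,0],[0,0,0],0],
  [[0,0,0],[0,0,0],0],
])

```text
time: 12.4
tool_pos: [0.4692, 0.1869, 0.138]
tool_rot: [3.142, -0.0, 1.613]
contact_force: [0.8, 0.9, -2.8]
opening: 0.0115
grip_force: 40.0
```

>>> arm_command([
  [[0,0,0],[0,0,-0.0039],0],
  [[0,0,0],[0,0,-0.0157],0],
  [[0,0,0],[0,0,-0.0353],0],
  [[0,0,0],[0,0,-0.0628],0],
  [[0,0,0],[0,0,-0.0982],0],
])

```text
time: 12.9
tool_pos: [0.4692, 0.1869, 0.138]
tool_rot: [3.142, -0.0, 1.714]
contact_force: [0.3, 0.2, -3.6]
opening: 0.0117
grip_force: 40.0
```

>>> arm_command([
  [[0,0,0],[0,0,-0.0432],0],
  [[0,0,0],[0,0,-0.0942],0],
  [[0,0,0],[0,0,-0.1531],0],
  [[0,0,0],[0,0,-0.2199],0],
  [[0,0,0],[0,0,-0.2945],0],
])

```text
time: 13.4
tool_pos: [0.4692, 0.1869, 0.138]
tool_rot: [3.142, -0.0, 2.01]
contact_force: [0.4, 0.3, -4.0]
opening: 0.0113
grip_force: 40.0
```

>>> arm_command([
  [[0,0,0],[0,0,-0.0785],0],
  [[0,0,0],[0,0,-0.157],0],
  [[0,0,0],[0,0,-0.2356],0],
  [[0,0,0],[0,0,-0.3141],0],
  [[0,0,0],[0,0,-0.3927],0],
])

```text
time: 13.9
tool_pos: [0.4692, 0.1869, 0.138]
tool_rot: [3.142, -0.0, 2.403]
contact_force: [-0.2, -0.2, -4.0]
opening: 0.0114
grip_force: 40.0
```

>>> arm_command([
  [[0,0,0],[0,0,-0.0785],0],
  [[0,0,0],[0,0,-0.157],0],
  [[0,0,0],[0,0,-0.2356],0],
  [[0,0,0],[0,0,-0.3141],0],
  [[0,0,0],[0,0,-0.3927],0],
])

```text
time: 14.4
tool_pos: [0.4692, 0.1869, 0.138]
tool_rot: [3.142, 0.0, 2.795]
contact_force: [-0.3, -0.4, -3.8]
opening: 0.0118
grip_force: 40.0
```

>>> arm_command([
  [[0,0,0],[0,0,-0.0746],0],
  [[0,0,0],[0,0,-0.1414],0],
  [[0,0,0],[0,0,-0.2003],0],
  [[0,0,0],[0,0,-0.2513],0],
  [[0,0,0],[0,0,-0.2945],0],
])

```text
time: 14.9
tool_pos: [0.4692, 0.1869, 0.138]
tool_rot: [3.141, 0.0, 3.089]
contact_force: [0.9, -0.7, -4.0]
opening: 0.0116
grip_force: 40.0
```

>>> arm_command([
  [[0,0,0],[0,0,-0.0354],0],
  [[0,0,0],[0,0,-0.0629],0],
  [[0,0,0],[0,0,-0.0825],0],
  [[0,0,0],[0,0,-0.0943],0],
  [[0,0,0],[0,0,-0.0982],0],
])

```text
time: 15.4
tool_pos: [0.4692, 0.1869, 0.1381]
tool_rot: [3.142, 0.0, -3.099]
contact_force: [0.3, 0.1, -2.5]
opening: 0.0118
grip_force: 40.0
```

>>> arm_command([
  [[0,0,0],[0,0,0],0],
  [[0,0,0],[0,0,0],0],
  [[0,0,0],[0,0,0],0],
  [[0,0,0],[0,0,0],0],
  [[0,0,0],[0,0,0],0],
])

```text
time: 15.9
tool_pos: [0.4692, 0.1869, 0.138]
tool_rot: [3.142, 0.0, -3.1]
contact_force: [0.2, -0.5, -3.4]
opening: 0.0115
grip_force: 40.0
```

```bash
python3 - <<'E'
from h import *
goto([.469,.187,.138],1.6127+np.pi/2)
import pickle
m=robot.camera_model("wrist");save("wrist","pics/w5.png");pickle.dump(m,open("w5.pkl","wb"))
E
```

```text
t 15.9 at [0.4692 0.1869 0.138 ] [ 3.1415  0.     -3.0996] F [ 0.2 -0.5 -3.4] op 0.0115 g 40.0
shift [0.0002 0.0001 0.    ] turn [0.0001 0.     0.0001]
```

View pics/w5.png

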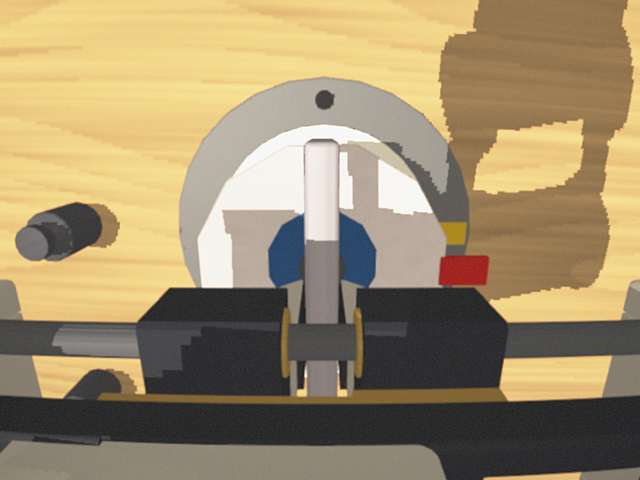

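The wrist picture shows the tab (464,270) beside the yellow mark (455,233), the black dot at (324,100) in line with the bar, and the ball centred at (322,266). The dish is level, and the arm is still. I hold a little longer and hand in.

>>> arm_command([
  [[0,0,0],[0,0,0],0],
  [[0,0,0],[0,0,0],0],
  [[0,0,0],[0,0,0],0],
  [[0,0,0],[0,0,0],0],
  [[0,0,0],[0,0,0],0],
])

```text
time: 16.45
tool_pos: [0.4692, 0.1869, 0.138]
tool_rot: [3.142, 0.0, -3.1]
contact_force: [0.0, 0.3, -3.4]
opening: 0.0119
grip_force: 40.0
```

>>> arm_command([
  [[0,0,0],[0,0,0],0],
  [[0,0,0],[0,0,0],0],
  [[0,0,0],[0,0,0],0],
  [[0,0,0],[0,0,0],0],
  [[0,0,0],[0,0,0],0],
])

```text
time: 16.95
tool_pos: [0.4692, 0.1869, 0.138]
tool_rot: [3.142, 0.0, -3.1]
contact_force: [-0.4, 0.1, -3.0]
opening: 0.0116
grip_force: 40.0
```

```bash
python3 -c "
from cell import robot
print(robot.hand_in())"
```

```text
the job is handed in; nothing more can be done
None
```

Handed in at about 17 s: the dish is held level and still about 5 cm above the plate's centre, tab turned from blue to yellow, ball at the dish's centre in the last picture; no verdict was returned.

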